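Dock the thermometer probe in its covered charging socket

TASK

Take the thermometer probe out of its stand and put it on charge in the long dock: its socket hides under one of the look-alike cover slats in the dock's channel. Hold the probe upright, rest the tip of its stem on the cover near one end of the channel and slide it gently along until a slat gives way and the stem drops in, then push it down until its collar sits on the dock, and let go. Never press or shove the dock with more than 40 N, and leave the other things where they stand.

Things in the scene. Friction and masses are not known exactly. Their poses are not given: they have to be found in the camera images.
- probe: Thermometer probe, 124 mm long, about 0.15 kg. Origin: centre of the stem's tip; z runs up the stem to the handle, x and y square to the handle's faces. Steel stem 9 mm across with a flat end; black round collar 34 mm across, its underside 48 mm from the tip; black square handle 24 x 24 mm, 54 to 124 mm from the tip. It starts upright in the stand, tip 4 mm above the worktop.
- stand: Plain steel upright ring, fixed, 60 mm across, 52 mm high, with a 15 mm hole right through in which the probe's stem stands. Origin: centre of its underside, z up.
- dock: Charging dock, fixed: grey box with white top, 72 mm (its x) by 254 mm (its y), 62 mm high. Origin: centre of its underside, z up. In its top an open channel along y, 15 mm wide, y -55 to +55 mm. Its socket opens below the channel's floor, 15 x 15 mm, and is deeper than the stem: fully home, the probe's collar rests on the dock's top and the tip is 14 mm above the underside.
- tumbler: Clear glass tumbler, 80 mm across, 88 mm high, a bystander. Origin: centre of its underside.
- mug: Small white espresso mug, 58 mm across and 53 mm high, a bystander. Origin: centre of its underside.
- spice_jar: Spice jar with a red cap, 45 mm across, 106 mm high, a bystander. Origin: centre of its underside.
- tin: Food tin, 57 mm across, 72 mm high, a bystander. Origin: centre of its underside.
- shaker: Salt shaker, 44 mm across, 90 mm high, a bystander. Origin: centre of its underside.
- cover_mid (a point): Middle of the channel, on its floor, 54 mm above the dock's underside: a cover of look-alike aluminium slats, 14 mm apart, on springs (yields at 1.5 N, 1.2 N per mm, hard stop after 10 mm). The slat over the socket looks the same but alone sinks under 0.5 N, all the way. Its centre lies anywhere from y -32 to +32 mm of here, x = 0, unknown, not to be seen, not moved by pushing.

How it is judged:
By the outcome, as a careful person would: the job done as asked, in the order asked, and still so for the second after the job is handed in, with the robot touching nothing.
It also fails if it takes over 48 s, if anything falls off the work surface, if the arm or the gripper's body presses on something with over 40 N, if the wrist force passes 120 N, or if a joint passes its speed limit or range.

ROBOT

A 6-joint arm with a two-finger parallel gripper is mounted at the origin on a cart in front of the work surface, level with it; the furniture and walls round the work are solid. World frame = base frame: x ahead of the robot, y to its left, z up, the work surface at z = 0. Lengths are in mm, angles in rad, forces in N, time in s.
With the tool pointing down it reaches from about 350 to 875 mm from the base axis. Payload 4.2 kg.
Tool frame: the origin (TCP) lies midway between the tips of the shut fingers; the grasp point (between the pads) lies 19 mm behind it (arm.tcp_to_grasp is the distance from the TCP to the grasp point, in mm); z points along the fingers, y is the line along which they close (so a half turn about z gives the same grasp; the last joint's range is limited). The gripper opens to 85 mm and grips with 20 to 120 N. Pads are 22 mm wide; open, the fingers measure 114 mm over their backs; the gripper's body (76 mm by 85 mm) begins 54 mm behind the grasp point. The pads swing forward as they close: fully open they stand 13 mm farther back than shut.
Start: joints at [-0.97, 0.385, 0.008, 0, -1.194, -0.259], TCP at [209.504, -588.818, 231.312] pointing down, gripper open.
Joint ranges: [-3.14, 3.14], [-1.21, 2.06], [-1.07, 1.41], [-3.16, 2.05], [-2.99, -0.16], [-3.1, 3.1]. Speed limits (rad/s): [2.79, 2.79, 3.14, 3.14, 3.14, 3.14].

INTERFACE

Orientations are given as a unit quaternion [x, y, z, w].
In Python, from bench import arm, imaging, job, models gives the robot as it stands.
- The arm moves only by the tool arm_command, never from a script. Its argument "rows" is a list of rows, each an object with "grip": the opening, from 0 (shut) to 1 (fully open); "linear": the shift along the tool's x, y, z in mm, a list of three; "rot": the turn, a rotation vector about the tool's x, y, z in rad, a list of three. In form: [{"grip": grip, "linear": [tx, ty, tz], "rot": [rx, ry, rz]}, ...]. A call has 1 to 10 rows; each row is the pose to reach, as a shift and turn from the pose commanded when the call began, along the tool's axes at that moment; what a row does not reach only later rows make up. A row lasts 1/8 s, in which the tool goes at most 62.5 mm and 10.7 degrees, less where a joint would pass 70% of its speed; a pose out of reach is approached as far as the arm can. A call with a gripper value outside its range is refused whole. The fingers move at their own pace and stop on an object; the grip force is fixed at half the most. Time passes only in rows, so rows that repeat a pose let the fingers close. It gives the time, the measured TCP pose, the force, the opening and the grip force at its end, in the units of the state.
- arm.read_state(): the state, without advancing time (a new reading comes with each control period).
- imaging.get_image(name): name is "scene" or "side" or "wrist"; returns a dict with "frame" (384x512x3 uint8, red, green, blue), "fx", "fy", "cx", "cy" (pixels), "extrinsics" (4x4, takes a point from world to camera coordinates); the wrist camera has in their place "T_tool_cam" (4x4, takes a point from camera to tool coordinates, whose origin is the TCP and whose axes are the flange's). Camera axes: x right, y down, z forward; pixel columns grow to the right and rows downward; lengths in mm; the calibration is good to about 2 mm. The wrist camera is an equidistant fisheye: a pixel r from the principal point sees the ray r / f radians off the axis. A picture is of the moment at which its call begins: read the wrist's pose just before it. There is no depth.
- job.job_done(): hands the job in; it is judged then, once.
Trained networks look in a picture, given as the dict that the camera call returned (one of the last four; its "shot" number tells which), for a name from the list of things; names that differ only in an ending like _2 or _b are one class to them, and where a whole thing is asked for, a point or a joint stands for the part that bears it (a point fixed in the world has none). Each returns a list of dicts, best first, with "score" (0 to 1); they miss things now and then, are a little off and sometimes report something else, mostly with a low value. They report only what shows in the picture. A call takes as long as a camera call.
- models.spot_in(picture, query): "rect" ([left, top, right, bottom] in pixels, round what is visible of it).
- models.tip_of(picture, query): "pixel" ([column, row] in pixels: a listed point, or the origin of a listed thing).
The state is a dict: "clock": time; "joints": joint angles; "joint_vel": joint speeds; "joint_efforts": joint torques, N m; "position": TCP position; "ee_rot": TCP orientation; "contact_force": force on the tool from outside, world axes, zero at the start; "wrist_torque": the same for the moment, N m; "gripper_width": finger opening in mm; "grasp_force": force on a finger pad.
Only numpy, scipy, OpenCV 4.12 (cv2) and the standard library are available. Lean on these libraries where they do the work, as an engineer would, in place of code of your own. Each camera call takes 0.05 s, during which the arm holds its last target. There are 200 camera calls.

## Working session

There is one attempt and no reset: what is moved stays moved. The work goes in short steps, Python scripts to look and compute and a tool call to move; the robot and the scene stay as the last step left them, time stands still between calls to the robot, and variables do not carry over. Pictures are saved under pics/ and viewed, at most 10 in all, crops included, and the job is handed in when it is done.

Besides the shell and the picture viewer there is one more tool, called after ">>>" as a command line: name --argument value ..., lists and objects as JSON in quotes. arm_command: Moves the arm, as the interface text tells. Its arguments: {"type":"object","properties":{"rows":{"type":"array"}},"required":["rows"]}

```bash
mkdir -p pics; ls; cat > h.py <<'E'
import numpy as np, cv2
from scipy.spatial.transform import Rotation as R
from bench import arm, imaging, job, models
def ray(p,uv):
    E=np.array(p["extrinsics"]); d=np.array([(uv[0]-p["cx"])/p["fx"],(uv[1]-p["cy"])/p["fy"],1.])
    return -E[:3,:3].T@E[:3,3], E[:3,:3].T@d
def atz(p,uv,z):
    o,d=ray(p,uv); return o+d*(z-o[2])/d[2]
def proj(p,X):
    E=np.array(p["extrinsics"]); c=E[:3,:3]@np.array(X)+E[:3,3]
    return np.array([p["fx"]*c[0]/c[2]+p["cx"],p["fy"]*c[1]/c[2]+p["cy"]])
def tri(rs):
    A=0;b=0
    for o,d in rs:
        d=d/np.linalg.norm(d);M=np.eye(3)-np.outer(d,d);A=A+M;b=b+M@o
    return np.linalg.solve(A,b)
def wray(p,uv,st):
    x=(uv[0]-p["cx"])/p["fx"];y=(uv[1]-p["cy"])/p["fy"];t=np.hypot(x,y)
    d=np.array([np.sin(t)*x/t,np.sin(t)*y/t,np.cos(t)]) if t>0 else np.array([0,0,1.])
    T=np.array(p["T_tool_cam"]);Rw=R.from_quat(st["ee_rot"]).as_matrix()
    return Rw@T[:3,3]+np.array(st["position"]), Rw@T[:3,:3]@d
def wproj(p,X,st):
    T=np.array(p["T_tool_cam"]);Rw=R.from_quat(st["ee_rot"]).as_matrix()
    c=T[:3,:3].T@(Rw.T@(np.array(X)-st["position"])-T[:3,3])
    t=np.arctan2(np.hypot(c[0],c[1]),c[2]);a=np.arctan2(c[1],c[0])
    return np.array([p["cx"]+p["fx"]*t*np.cos(a),p["cy"]+p["fy"]*t*np.sin(a)])
E
cat > a.py <<'E'
from h import *
np.set_printoptions(precision=1,suppress=True)
P={}
st=arm.read_state(); print(st["position"],st["ee_rot"],st["contact_force"])
for n in ["scene","side","wrist"]:
    p=imaging.get_image(n);P[n]=p
    cv2.imwrite(f"pics/{n}0.png",cv2.cvtColor(p["frame"],cv2.COLOR_RGB2BGR))
    for q in ["probe","stand","dock","cover_mid","tumbler","mug","spice_jar","tin","shaker"]:
        try:
            s=models.spot_in(p,q)[:2]; t=models.tip_of(p,q)[:2]
        except Exception as e: print(q,e); continue
        print(n,q,[(np.array(x["rect"]).round(),round(x["score"],2)) for x in s],[(np.array(x["pixel"]),round(x["score"],2)) for x in t], [ (atz(p,x["pixel"],54 if q=="cover_mid" else 4 if q=="probe" else 0) if n!="wrist" else None) for x in t[:1]])
E
python3 a.py; python3 -c "
import cv2,numpy as np
a=[cv2.imread(f'pics/{n}0.png') for n in ['scene','side']]
"
```

```text
pics
[ 209.3 -588.3  230.2] [-0.2  1.   0.  -0. ] [-0.1  0.9 -0.1]
scene probe [(array([267., 230., 281., 254.]), 0.77), (array([260., 243., 284., 269.]), 0.49)] [] []
scene stand [(array([262., 243., 282., 268.]), 0.65)] [(array([273.9, 257.4]), 0.66)] [array([463.2, 233.2,   0. ])]
scene dock [(array([261., 144., 308., 218.]), 0.87)] [] []
scene cover_mid [(array([260., 144., 304., 215.]), 0.59)] [(array([285.4, 175. ]), 0.87)] [array([554.1, -23.2,  54. ])]
scene tumbler [(array([267., 106., 289., 136.]), 0.6), (array([234., 303., 251., 328.]), 0.34)] [(array([279.9, 128.6]), 0.92)] [array([ 695.6, -271.7,    0. ])]
scene mug [(array([245., 144., 263., 166.]), 0.62)] [(array([252. , 159.7]), 0.83), (array([240.2, 321. ]), 0.48)] [array([708.8, -78.5,   0. ])]
scene spice_jar [(array([205., 194., 223., 226.]), 0.76)] [(array([214.6, 219.1]), 0.96), (array([225.9, 190.8]), 0.55)] [array([686. , 199.9,   0. ])]
scene tin [(array([214., 169., 239., 198.]), 0.55)] [(array([225.6, 191.2]), 0.91)] [array([715. ,  88.2,   0. ])]
scene shaker [(array([230., 304., 247., 330.]), 0.67)] [(arr
[... 1091 characters left out ...]
(array([254., 156., 272., 183.]), 0.75)] [(array([262.9, 178.9]), 0.82)] [array([703.9,  69.2,   0. ])]
side shaker [(array([149., 243., 168., 268.]), 0.5)] [(array([222.8, 244.5]), 0.39), (array([305.2, 167.3]), 0.33)] [array([473.6, 236.9,   0. ])]
wrist probe [(array([505., 366., 512., 384.]), 0.47)] [(array([500. , 356.2]), 0.51)] [None]
wrist stand [(array([489., 352., 512., 377.]), 0.78)] [(array([498.1, 357.3]), 0.74)] [None]
wrist dock [(array([381., 378., 413., 382.]), 0.73)] [(array([421.1, 383. ]), 0.65)] [None]
wrist cover_mid [(array([380., 377., 416., 380.]), 0.79)] [] []
wrist tumbler [] [] []
wrist mug [] [] []
wrist spice_jar [] [] []
wrist tin [] [] []
wrist shaker [] [] []
```

```bash
python3 -c "
import cv2,numpy as np
a=cv2.imread('pics/scene0.png')[95:335,190:330];b=cv2.imread('pics/side0.png')[140:275,140:380]
A=cv2.resize(a,None,fx=2.5,fy=2.5,interpolation=cv2.INTER_CUBIC);B=cv2.resize(b,(440,248),interpolation=cv2.INTER_CUBIC)
c=np.zeros((600,800,3),np.uint8);c[:,:350]=A;c[:248,355:795]=B;cv2.imwrite('pics/c0.png',c)"
```

```text
(no output)
```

View pics/c0.png

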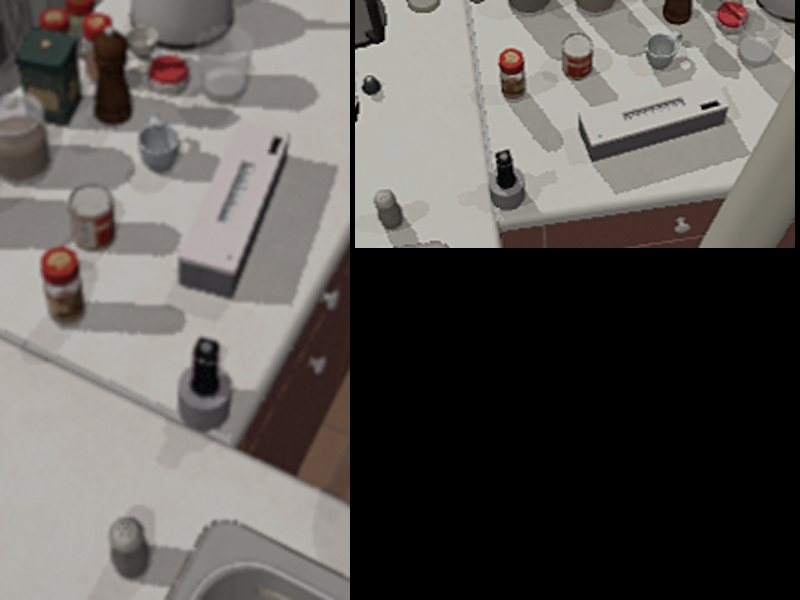

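```bash
cat > b.py <<'E'
from h import *
np.set_printoptions(precision=3,suppress=True)
p=imaging.get_image("scene")
a=atz(p,(190+247/2.5,95+163/2.5),62);b=atz(p,(190+222/2.5,95+220/2.5),62);print("chan",a,b,(a+b)/2,np.linalg.norm(a-b),np.degrees(np.arctan2(*(b-a)[1::-1])))
s=imaging.get_image("side")
f=lambda x,y:(140+(x-355)*240/440,140+y*135/248)
a=atz(s,f(683,98),62);b=atz(s,f(625,115),62);print("chan",a,b,(a+b)/2,np.linalg.norm(a-b),np.degrees(np.arctan2(*(b-a)[1::-1])))
st=arm.read_state();Rw=R.from_quat(st["ee_rot"]).as_matrix();print(st["clock"],Rw,st["position"])
w=imaging.get_image("wrist");print(np.array(w["T_tool_cam"]),w["fx"],w["cx"],w["cy"])
print("shift to hover",Rw.T@(np.array([466,235,260])-st["position"]))
E
python3 b.py
```

```text
chan [570.045 -80.662  62.   ] [554.615  23.433  62.   ] [562.33  -28.615  62.   ] 105.2326720482752 98.43163027696055
chan [573.116 -88.746  62.   ] [554.728  18.536  62.   ] [563.922 -35.105  62.   ] 108.84652943282256 99.7254755563071
2.95 [[-0.942 -0.335 -0.   ]
 [-0.335  0.942  0.   ]
 [ 0.     0.    -1.   ]] [ 209.479 -588.819  231.295]
[[  -0.      -0.953   -0.302   77.894]
 [   1.      -0.       0.       0.667]
 [  -0.      -0.302    0.953 -142.141]
 [   0.       0.       0.       1.   ]] 297.3186396354542 250.65194868375812 193.6136666694149
shift to hover [-517.784  690.204  -28.693]
```

>>> arm_command --rows '[{"grip": 1,"linear": [-402,323,-29],"rot": [0,0,0]},{"grip": 1,"linear": [-402,323,-29],"rot": [0,0,0]},{"grip": 1,"linear": [-402,323,-29],"rot": [0,0,0]},{"grip": 1,"linear": [-402,323,-29],"rot": [0,0,0]},{"grip": 1,"linear": [-402,323,-29],"rot": [0,0,0]},{"grip": 1,"linear": [-402,323,-29],"rot": [0,0,0]},{"grip": 1,"linear": [-402,323,-29],"rot": [0,0,0]},{"grip": 1,"linear": [-402,323,-29],"rot": [0,0,0]},{"grip": 1,"linear": [-402,323,-29],"rot": [0,0,0]}]'

```text
clock: 4.12
position: [481.6, -147.1, 260.7]
ee_rot: [-0.172, 0.985, -0.0, 0.001]
contact_force: [0.2, -0.5, 0.4]
gripper_width: 85.8
grasp_force: 0.0
```

```bash
cat > c.py <<'E'
from h import *
import sys
np.set_printoptions(precision=1,suppress=True)
st=arm.read_state();p=imaging.get_image("wrist")
print(st["clock"],np.array(st["position"]),np.array(st["ee_rot"]))
cv2.imwrite(f"pics/{sys.argv[1]}.png",cv2.cvtColor(p["frame"],cv2.COLOR_RGB2BGR))
Z={"probe":4,"stand":0,"dock":0,"cover_mid":54}
for q in sys.argv[2:]:
    for x in models.tip_of(p,q)[:2]:
        o,d=wray(p,x["pixel"],st);print(q,x["score"],np.array(x["pixel"]),o+d*(Z[q]-o[2])/d[2])
    for x in models.spot_in(p,q)[:2]: print(q,x["score"],np.array(x["rect"]))
E
python3 c.py w1 cover_mid dock
```

```text
4.125 [ 481.6 -147.1  260.7] [-0.2  1.  -0.   0. ]
cover_mid 0.93 [209.9 201.2 400.3 280. ]
dock 0.93 [302.3 233.2] [561.1 -34.9   0. ]
dock 0.79 [216.  197.6 400.5 280.3]
```

>>> arm_command --rows '[{"grip": 1,"linear": [-115,367,0],"rot": [0,0,0]},{"grip": 1,"linear": [-115,367,0],"rot": [0,0,0]},{"grip": 1,"linear": [-115,367,0],"rot": [0,0,0]},{"grip": 1,"linear": [-115,367,0],"rot": [0,0,0]},{"grip": 1,"linear": [-115,367,0],"rot": [0,0,0]},{"grip": 1,"linear": [-115,367,0],"rot": [0,0,0]},{"grip": 1,"linear": [-115,367,0],"rot": [0,0,0]},{"grip": 1,"linear": [-115,367,0],"rot": [0,0,0]}]'

```text
clock: 5.38
position: [465.4, 233.7, 260.0]
ee_rot: [-0.17, 0.985, -0.0, -0.0]
contact_force: [0.1, -0.4, -0.1]
gripper_width: 85.4
grasp_force: 0.0
```

```bash
python3 c.py w2 probe stand; python3 -c "
import cv2,numpy as np
cv2.imwrite('pics/c1.png',np.vstack([cv2.imread('pics/w1.png')[:,:],cv2.imread('pics/w2.png')])[:,:])
a=cv2.imread('pics/w1.png');b=cv2.imread('pics/w2.png')
cv2.imwrite('pics/c1.png',cv2.resize(np.hstack([a,b]),(800,300),interpolation=cv2.INTER_AREA))"
```

```text
5.375 [465.4 233.7 260. ] [-0.2  1.  -0.  -0. ]
probe 0.75 [254.5 162.8] [467.2 240.6   4. ]
probe 0.61 [242.8 157.6 270.5 198.7]
stand 0.62 [252.9 159.8] [464.7 237.4   0. ]
stand 0.85 [226.6 145.1 279.2 189.1]
```

View pics/c1.png

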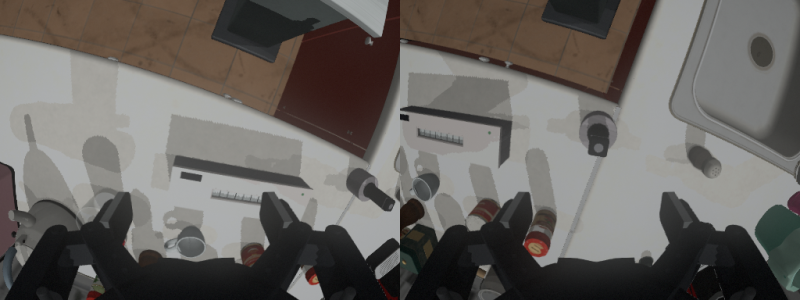

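```bash
python3 -c "
import cv2,numpy as np
a=cv2.imread('pics/w1.png')[190:290,200:410];b=cv2.imread('pics/w2.png')[135:210,215:290]
A=cv2.resize(a,(525,250),interpolation=cv2.INTER_CUBIC);B=cv2.resize(b,(600,600),interpolation=cv2.INTER_CUBIC)
cv2.imwrite('pics/c2.png',B)
cv2.imwrite('pics/c3.png',cv2.resize(a,(798,380),interpolation=cv2.INTER_CUBIC))"
```

```text
(no output)
```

View pics/c2.png

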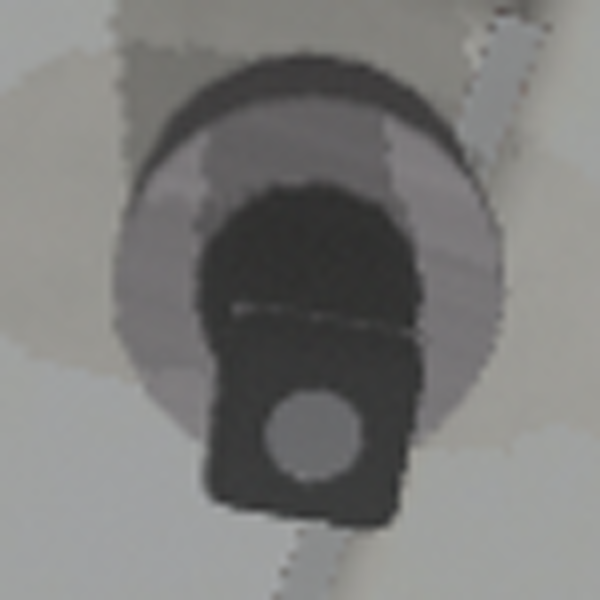

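View pics/c3.png

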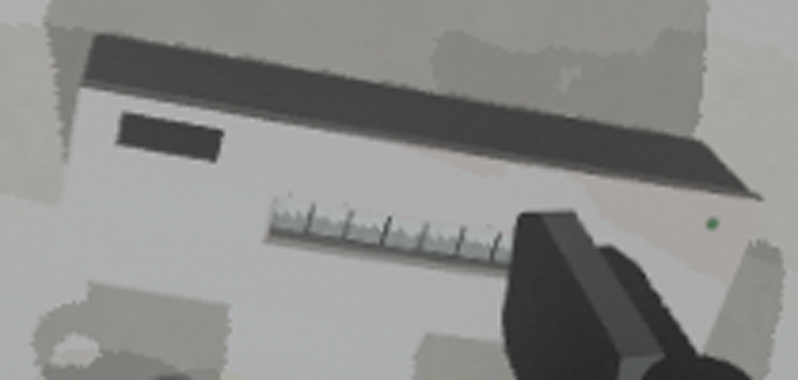

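```bash
cat > d.py <<'E'
from h import *
np.set_printoptions(precision=1,suppress=True)
w=imaging.get_image("wrist")
s2=arm.read_state()
q=[-0.17, 0.985,0,0]
s1=dict(position=np.array([481.6,-147.1,260.7]),ee_rot=[-.172,.985,0,.001])
def at(uv,s,z):
    o,d=wray(w,uv,s); return o+d*(z-o[2])/d[2]
f=lambda x,y:(215+x/8,135+y/8)
c=at(f(313,436),s2,128);a=at(f(215,502),s2,128);b=at(f(390,527),s2,128)
print("handle c",c,a,b,np.linalg.norm(a-b),"edge deg",np.degrees(np.arctan2(*(b-a)[1::-1])))
a=at(f(420,345),s2,128);b=at(f(398,515),s2,128);print("side edge",np.degrees(np.arctan2(*(b-a)[1::-1])))
Rw=R.from_quat(s2["ee_rot"]).as_matrix();print("tool y deg",np.degrees(np.arctan2(Rw[1,1],Rw[0,1])),"stand c",at(f(308,260),s2,52))
g=lambda x,y:(200+x/3.8,190+y/3.8)
A=at(g(83,86),s1,62);B=at(g(765,200),s1,62);u=(B-A)/np.linalg.norm(B-A);n=np.array([u[1],-u[0],0])
print("dock edge",A,B,np.linalg.norm(A-B),np.degrees(np.arctan2(u[1],u[0])), "centre",(A+B)/2+36*n)
L=(at(g(277,197),s1,62)+at(g(265,243),s1,62))/2; print("chan end",L,"mid",L+55*u)
E
python3 d.py
```

```text
handle c [469.  238.7 128. ] [480.9 230.3 128. ] [476.8 251.5 128. ] 21.595379072251273 edge deg 100.88391936846457
side edge 13.247959867066042
tool y deg 109.47071766219929 stand c [464.5 237.2  52. ]
dock edge [ 545.4 -161.3   62. ] [506.4  88.8  62. ] 253.10275948483203 98.85567293646692 centre [561.5 -30.7  62. ]
chan end [570.6 -86.   62. ] mid [562.2 -31.6  62. ]
```

>>> arm_command --rows '[{"grip": 1,"linear": [-4,3,60],"rot": [0,0,0.14]},{"grip": 1,"linear": [-4,3,110],"rot": [0,0,0.14]},{"grip": 1,"linear": [-4,3,150],"rot": [0,0,0.14]},{"grip": 1,"linear": [-4,3,175],"rot": [0,0,0.14]},{"grip": 1,"linear": [-4,3,175],"rot": [0,0,0.14]}]'

```text
clock: 6.3
position: [467.3, 237.2, 83.7]
ee_rot: [-0.1, 0.995, -0.001, -0.002]
contact_force: [0.1, -0.1, 0.3]
gripper_width: 85.3
grasp_force: 0.0
```

```bash
python3 c.py w3 probe
```

```text
6.3 [467.3 237.2  83.7] [-0.1  1.  -0.  -0. ]
probe 0.86 [252.9 201.9] [465.8 239.1   4. ]
probe 0.72 [224.7 205.5 280.5 322.5]
```

View pics/w3.png

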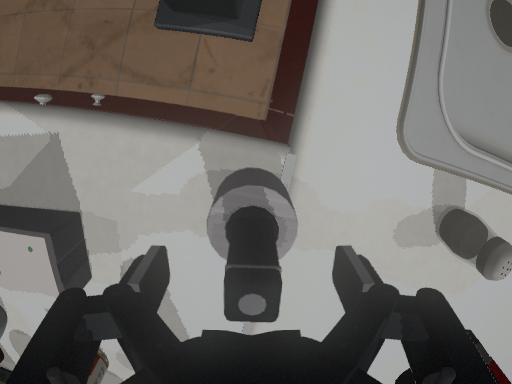

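>>> arm_command --rows '[{"grip": 0,"linear": [0,0,0],"rot": [0,0,0]},{"grip": 0,"linear": [0,0,0],"rot": [0,0,0]},{"grip": 0,"linear": [0,0,0],"rot": [0,0,0]},{"grip": 0,"linear": [0,0,0],"rot": [0,0,0]},{"grip": 0,"linear": [0,0,0],"rot": [0,0,0]},{"grip": 0,"linear": [0,0,0],"rot": [0,0,0]}]'

```text
clock: 7.2
position: [468.2, 238.8, 85.7]
ee_rot: [-0.101, 0.995, 0.0, 0.0]
contact_force: [-1.8, 0.3, 4.3]
gripper_width: 23.5
grasp_force: 59.1
```

>>> arm_command --rows '[{"grip": 0,"linear": [0,0,-30],"rot": [0,0,0]},{"grip": 0,"linear": [0,0,-65],"rot": [0,0,0]},{"grip": 0,"linear": [0,0,-95],"rot": [0,0,0]},{"grip": 0,"linear": [-6,-36,-100],"rot": [0,0,0]},{"grip": 0,"linear": [-14,-86,-100],"rot": [0,0,0]},{"grip": 0,"linear": [-22,-136,-100],"rot": [0,0,0]},{"grip": 0,"linear": [-31,-186,-100],"rot": [0,0,0]},{"grip": 0,"linear": [-38,-224,-92],"rot": [0,0,0]},{"grip": 0,"linear": [-40,-240,-75],"rot": [0,0,0]},{"grip": 0,"linear": [-40,-240,-75],"rot": [0,0,0]}]'

```text
clock: 8.45
position: [553.8, 10.6, 157.6]
ee_rot: [-0.1, 0.995, -0.0, -0.003]
contact_force: [-0.5, 0.3, -1.5]
gripper_width: 23.2
grasp_force: 59.1
```

```bash
python3 c.py w4 probe cover_mid; python3 -c "
from h import *
print(arm.read_state()['contact_force'])
for n in ['scene','side']: cv2.imwrite(f'pics/{n}4.png',cv2.cvtColor(imaging.get_image(n)['frame'],cv2.COLOR_RGB2BGR))
a=cv2.imread('pics/w4.png')[120:340,120:400]
b=cv2.imread('pics/scene4.png')[110:230,240:330]
s=cv2.imread('pics/side4.png')[130:235,250:350]
c=np.zeros((600,800,3),np.uint8);c[:346,:440]=cv2.resize(a,(440,346),interpolation=cv2.INTER_CUBIC);c[:480,440:800]=cv2.resize(b,(360,480),interpolation=cv2.INTER_CUBIC);c[350:592,:230]=cv2.resize(s,(230,242),interpolation=cv2.INTER_CUBIC);cv2.imwrite('pics/c4.png',c)"
```

```text
8.45 [553.8  10.6 157.6] [-0.1  1.  -0.  -0. ]
probe 0.77 [252.2 201.1] [576.   17.4   4. ]
probe 0.62 [223.8 196.5 280.1 317.2]
probe 0.28 [253.2 307.9 281.1 335.5]
cover_mid 0.92 [200.4 191.9] [560.2 -32.2  54. ]
cover_mid 0.68 [ 68.3 142.7 351.3 239.3]
[-1.12584425  1.13555645 -1.08715749]
```

View pics/c4.png

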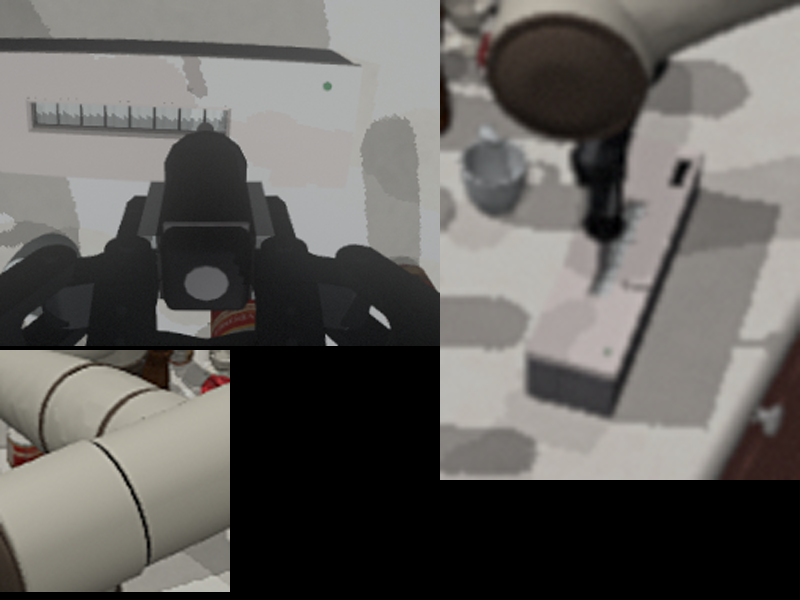

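```bash
cat > e.py <<'E'
from h import *
np.set_printoptions(precision=1,suppress=True)
w=imaging.get_image("wrist");s=arm.read_state()
def at(uv,z):
    o,d=wray(w,uv,s); return o+d*(z-o[2])/d[2]
g=lambda x,y:(120+x*280/440,120+y*220/346)
for n,c in dict(LT=(33,99),LB=(30,131),RT=(230,108),RB=(230,138)).items(): print(n,at(g(*c),62))
print("tip near rim",at(g(205,121),76), s["position"])
R1=R.from_quat(s["ee_rot"]).as_matrix();print(R1[:,2])
pos=np.array(s["position"]);tip=pos+R1[:,2]*81.7;print("tip pred",tip)
ex=np.array([.988,.1545,0]);
print("pred px near rim",wproj(w,tip-4.5*ex,s),"seen",g(205,121))
C=np.array([562,-31,62.]);u=np.array([-.1545,.988,0])
print([((wproj(w,C+u*a*55+ex*b*7.5,s)-120)*440/280).round() for a in(-1,1) for b in (-1,1)])
b=cv2.resize(cv2.cvtColor(w["frame"],cv2.COLOR_RGB2BGR)[170:220,130:280],(798,266),interpolation=cv2.INTER_CUBIC);cv2.imwrite("pics/c5.png",b)
E
python3 e.py
```

```text
LT [563.7 -83.9  62. ]
LB [583.1 -84.1  62. ]
RT [546.9  24.8  62. ]
RB [563.7  28.6  62. ]
tip near rim [552.3  12.2  76. ] [555.4  12.4 160.8]
[ 0.  0. -1.]
tip pred [555.5  12.4  79.1]
pred px near rim [250.2 196.6] seen (250.45454545454547, 196.9364161849711)
[array([29., 97.]), array([ 30., 122.]), array([226., 106.]), array([224., 132.])]
```

View pics/c5.png

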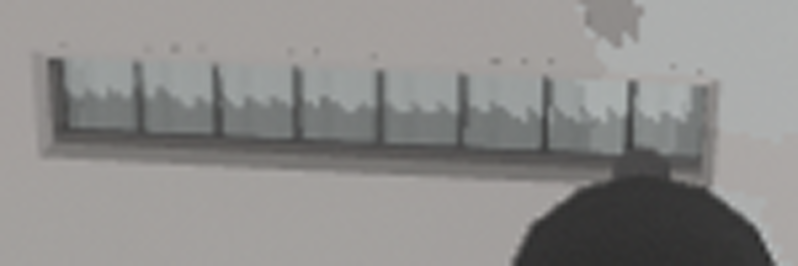

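>>> arm_command --rows '[{"grip": 0,"linear": [0.7,0,10],"rot": [0,0,0]},{"grip": 0,"linear": [0.7,0,18],"rot": [0,0,0]},{"grip": 0,"linear": [0.7,0,22],"rot": [0,0,0]},{"grip": 0,"linear": [0.7,0,24],"rot": [0,0,0]},{"grip": 0,"linear": [0.7,0,25],"rot": [0,0,0]},{"grip": 0,"linear": [0.7,0,26],"rot": [0,0,0]},{"grip": 0,"linear": [0.7,0,26],"rot": [0,0,0]}]'

```text
clock: 9.72
position: [554.7, 11.4, 134.6]
ee_rot: [-0.101, 0.995, -0.0, 0.0]
contact_force: [-0.9, -0.9, 1.1]
gripper_width: 23.5
grasp_force: 59.3
```

```bash
cat > f.py <<'E'
from h import *
np.set_printoptions(precision=1,suppress=True)
F=[];P=[]
for i in range(4):
    s=arm.read_state();F.append(s["contact_force"]);P.append(s["position"])
    w=imaging.get_image("wrist")
s=arm.read_state();print(s["clock"],np.array(F),np.mean(F,0),np.mean(P,0),s["wrist_torque"])
cv2.imwrite("pics/now.png",cv2.cvtColor(w["frame"],cv2.COLOR_RGB2BGR))
E
python3 f.py
```

```text
9.925 [[-0.9 -0.9  1.1]
 [-1.4 -0.8  0.5]
 [-0.8 -0.5  0.3]
 [-0.8  0.   1.2]] [-1.  -0.6  0.8] [554.7  11.4 134.6] [-0.1  0.4  0. ]
```

>>> arm_command --rows '[{"grip": 0,"linear": [0,0,0.8],"rot": [0,0,0]},{"grip": 0,"linear": [0.1,-2,0.8],"rot": [0,0,0]},{"grip": 0,"linear": [0.2,-4,0.8],"rot": [0,0,0]},{"grip": 0,"linear": [0.2,-4,0.8],"rot": [0,0,0]}]'

```text
clock: 10.42
position: [556.0, 7.7, 133.8]
ee_rot: [-0.101, 0.995, 0.0, 0.001]
contact_force: [-0.6, 2.8, 1.3]
gripper_width: 22.9
grasp_force: 59.6
```

>>> arm_command --rows '[{"grip": 0,"linear": [0.1,-2,0],"rot": [0,0,0]},{"grip": 0,"linear": [0.2,-4,0],"rot": [0,0,0]},{"grip": 0,"linear": [0.2,-4,0],"rot": [0,0,0]}]'

```text
clock: 10.8
position: [556.3, 3.4, 133.7]
ee_rot: [-0.101, 0.995, -0.0, 0.0]
contact_force: [1.2, 0.8, 1.8]
gripper_width: 23.2
grasp_force: 59.7
```

>>> arm_command --rows '[{"grip": 0,"linear": [0.1,-2,0],"rot": [0,0,0]},{"grip": 0,"linear": [0.2,-4,0],"rot": [0,0,0]},{"grip": 0,"linear": [0.2,-4,0],"rot": [0,0,0]}]'

```text
clock: 11.18
position: [556.5, -0.6, 133.5]
ee_rot: [-0.101, 0.995, -0.0, -0.0]
contact_force: [0.3, 2.0, 1.9]
gripper_width: 23.4
grasp_force: 59.7
```

>>> arm_command --rows '[{"grip": 0,"linear": [0.1,-2,0],"rot": [0,0,0]},{"grip": 0,"linear": [0.2,-4,0],"rot": [0,0,0]},{"grip": 0,"linear": [0.2,-4,0],"rot": [0,0,0]}]'

```text
clock: 11.55
position: [557.1, -4.6, 133.5]
ee_rot: [-0.101, 0.995, -0.0, -0.0]
contact_force: [0.0, 1.7, 2.0]
gripper_width: 23.2
grasp_force: 59.7
```

>>> arm_command --rows '[{"grip": 0,"linear": [0.1,-2,0],"rot": [0,0,0]},{"grip": 0,"linear": [0.2,-4,0],"rot": [0,0,0]},{"grip": 0,"linear": [0.2,-4,0],"rot": [0,0,0]}]'

```text
clock: 11.92
position: [557.7, -8.6, 133.5]
ee_rot: [-0.101, 0.995, -0.0, -0.0]
contact_force: [-0.5, 1.9, 2.0]
gripper_width: 23.6
grasp_force: 59.7
```

>>> arm_command --rows '[{"grip": 0,"linear": [0.1,-2,0],"rot": [0,0,0]},{"grip": 0,"linear": [0.2,-4,0],"rot": [0,0,0]},{"grip": 0,"linear": [0.2,-4,0],"rot": [0,0,0]}]'

```text
clock: 12.3
position: [558.4, -12.5, 133.5]
ee_rot: [-0.101, 0.995, -0.0, 0.0]
contact_force: [0.1, 1.1, 1.6]
gripper_width: 23.5
grasp_force: 59.7
```

Contact stays steady at about 3 N; now at u ≈ 19.

>>> arm_command --rows '[{"grip": 0,"linear": [0.1,-2,0],"rot": [0,0,0]},{"grip": 0,"linear": [0.2,-4,0],"rot": [0,0,0]},{"grip": 0,"linear": [0.2,-4,0],"rot": [0,0,0]}]'

```text
clock: 12.68
position: [559.0, -16.5, 133.5]
ee_rot: [-0.101, 0.995, -0.0, -0.0]
contact_force: [0.7, 1.8, 2.8]
gripper_width: 23.6
grasp_force: 59.7
```

>>> arm_command --rows '[{"grip": 0,"linear": [0.1,-2,0],"rot": [0,0,0]},{"grip": 0,"linear": [0.2,-4,0],"rot": [0,0,0]},{"grip": 0,"linear": [0.2,-4,0],"rot": [0,0,0]}]'

```text
clock: 13.05
position: [559.6, -20.4, 133.5]
ee_rot: [-0.101, 0.995, -0.0, 0.0]
contact_force: [-0.2, 1.4, 2.2]
gripper_width: 23.7
grasp_force: 59.7
```

>>> arm_command --rows '[{"grip": 0,"linear": [0.1,-2,0],"rot": [0,0,0]},{"grip": 0,"linear": [0.2,-4,0],"rot": [0,0,0]},{"grip": 0,"linear": [0.2,-4,0],"rot": [0,0,0]}]'

```text
clock: 13.42
position: [560.2, -24.4, 133.5]
ee_rot: [-0.101, 0.995, -0.0, -0.0]
contact_force: [-0.2, 1.1, 2.6]
gripper_width: 23.5
grasp_force: 59.7
```

>>> arm_command --rows '[{"grip": 0,"linear": [0.1,-2,0],"rot": [0,0,0]},{"grip": 0,"linear": [0.2,-4,0],"rot": [0,0,0]},{"grip": 0,"linear": [0.2,-4,0],"rot": [0,0,0]}]'

```text
clock: 13.8
position: [560.8, -28.3, 133.5]
ee_rot: [-0.101, 0.995, -0.0, -0.0]
contact_force: [-0.4, 1.9, 2.8]
gripper_width: 23.8
grasp_force: 59.7
```

>>> arm_command --rows '[{"grip": 0,"linear": [0.1,-2,0],"rot": [0,0,0]},{"grip": 0,"linear": [0.2,-4,0],"rot": [0,0,0]},{"grip": 0,"linear": [0.2,-4,0],"rot": [0,0,0]}]'

```text
clock: 14.18
position: [561.4, -32.4, 133.5]
ee_rot: [-0.101, 0.995, -0.0, -0.0]
contact_force: [-0.0, 2.3, 2.1]
gripper_width: 23.6
grasp_force: 59.7
```

>>> arm_command --rows '[{"grip": 0,"linear": [0.1,-2,0],"rot": [0,0,0]},{"grip": 0,"linear": [0.2,-4,0],"rot": [0,0,0]},{"grip": 0,"linear": [0.2,-4,0],"rot": [0,0,0]}]'

```text
clock: 14.55
position: [561.4, -36.7, 132.9]
ee_rot: [-0.101, 0.995, -0.0, -0.001]
contact_force: [-0.6, -0.7, -1.2]
gripper_width: 23.6
grasp_force: 59.2
```

>>> arm_command --rows '[{"grip": 0,"linear": [0,-0.7,0],"rot": [0,0,0]},{"grip": 0,"linear": [0,-0.7,2],"rot": [0,0,0]},{"grip": 0,"linear": [0,-0.7,4],"rot": [0,0,0]},{"grip": 0,"linear": [0,-0.7,6],"rot": [0,0,0]},{"grip": 0,"linear": [0,-0.7,6],"rot": [0,0,0]}]'

```text
clock: 15.18
position: [562.0, -36.7, 127.3]
ee_rot: [-0.101, 0.995, -0.0, -0.0]
contact_force: [-1.0, -0.9, -0.5]
gripper_width: 23.3
grasp_force: 59.2
```

```bash
python3 f.py
```

```text
15.375 [[-1.  -0.9 -0.5]
 [-0.4 -0.2 -1.1]
 [ 1.   0.  -1.1]
 [-0.1  0.3 -0.9]] [-0.1 -0.2 -0.9] [562.  -36.7 127.4] [-0.   0.1  0. ]
```

>>> arm_command --rows '[{"grip": 0,"linear": [0,0,2],"rot": [0,0,0]},{"grip": 0,"linear": [0,0,4],"rot": [0,0,0]},{"grip": 0,"linear": [0,0,6],"rot": [0,0,0]},{"grip": 0,"linear": [0,0,8],"rot": [0,0,0]},{"grip": 0,"linear": [0,0,8],"rot": [0,0,0]}]'

```text
clock: 16.0
position: [562.0, -36.7, 119.3]
ee_rot: [-0.101, 0.995, 0.0, -0.0]
contact_force: [0.1, 0.8, -0.5]
gripper_width: 23.3
grasp_force: 59.2
```

>>> arm_command --rows '[{"grip": 0,"linear": [0,0,2],"rot": [0,0,0]},{"grip": 0,"linear": [0,0,4],"rot": [0,0,0]},{"grip": 0,"linear": [0,0,5],"rot": [0,0,0]},{"grip": 0,"linear": [0,0,5],"rot": [0,0,0]}]'

```text
clock: 16.5
position: [562.1, -36.7, 114.4]
ee_rot: [-0.101, 0.995, -0.0, -0.0]
contact_force: [0.6, -0.2, -1.6]
gripper_width: 23.2
grasp_force: 59.2
```

>>> arm_command --rows '[{"grip": 0,"linear": [0,0,3],"rot": [0,0,0]},{"grip": 0,"linear": [0,0,7],"rot": [0,0,0]},{"grip": 0,"linear": [0,0,11],"rot": [0,0,0]},{"grip": 0,"linear": [0,0,14],"rot": [0,0,0]},{"grip": 0,"linear": [0,0,16],"rot": [0,0,0]},{"grip": 0,"linear": [0,0,17],"rot": [0,0,0]},{"grip": 0,"linear": [0,0,17],"rot": [0,0,0]}]'

```text
clock: 17.38
position: [562.1, -36.7, 97.5]
ee_rot: [-0.101, 0.995, -0.0, -0.0]
contact_force: [1.1, 0.4, -0.9]
gripper_width: 23.5
grasp_force: 59.2
```

>>> arm_command --rows '[{"grip": 0,"linear": [0,0,0.5],"rot": [0,0,0]},{"grip": 0,"linear": [0,0,1],"rot": [0,0,0]},{"grip": 0,"linear": [0,0,1.3],"rot": [0,0,0]},{"grip": 0,"linear": [0,0,1.3],"rot": [0,0,0]}]'

```text
clock: 17.88
position: [562.1, -36.7, 96.2]
ee_rot: [-0.101, 0.995, 0.0, -0.0]
contact_force: [0.3, -0.5, -1.2]
gripper_width: 22.9
grasp_force: 59.2
```

>>> arm_command --rows '[{"grip": 0,"linear": [0,0,0.3],"rot": [0,0,0]},{"grip": 0,"linear": [0,0,0.6],"rot": [0,0,0]},{"grip": 0,"linear": [0,0,0.6],"rot": [0,0,0]}]'

```text
clock: 18.25
position: [562.1, -36.7, 95.8]
ee_rot: [-0.101, 0.995, -0.0, -0.0]
contact_force: [-1.2, 0.9, 0.2]
gripper_width: 23.6
grasp_force: 59.4
```

>>> arm_command --rows '[{"grip": 0,"linear": [0,0,0.3],"rot": [0,0,0]},{"grip": 0,"linear": [0,0,0.4],"rot": [0,0,0]},{"grip": 0,"linear": [0,0,0.4],"rot": [0,0,0]}]'

```text
clock: 18.62
position: [562.1, -36.7, 95.7]
ee_rot: [-0.101, 0.995, -0.0, 0.0]
contact_force: [-2.3, 0.9, 5.0]
gripper_width: 23.1
grasp_force: 60.1
```

>>> arm_command --rows '[{"grip": 1,"linear": [0,0,0],"rot": [0,0,0]},{"grip": 1,"linear": [0,0,0],"rot": [0,0,0]},{"grip": 1,"linear": [0,0,0],"rot": [0,0,0]},{"grip": 1,"linear": [0,0,0],"rot": [0,0,0]},{"grip": 1,"linear": [0,0,0],"rot": [0,0,0]},{"grip": 1,"linear": [0,0,-30],"rot": [0,0,0]},{"grip": 1,"linear": [0,0,-70],"rot": [0,0,0]},{"grip": 1,"linear": [0,0,-110],"rot": [0,0,0]},{"grip": 1,"linear": [0,0,-140],"rot": [0,0,0]},{"grip": 1,"linear": [0,0,-140],"rot": [0,0,0]}]'

```text
clock: 19.88
position: [563.5, -36.6, 238.3]
ee_rot: [-0.101, 0.995, 0.0, 0.003]
contact_force: [0.2, 0.4, 0.2]
gripper_width: 85.5
grasp_force: 0.0
```

```bash
python3 f.py; python3 -c "
from h import *
cv2.imwrite('pics/scene9.png',cv2.cvtColor(imaging.get_image('scene')['frame'],cv2.COLOR_RGB2BGR))
a=cv2.imread('pics/now.png')[100:340,100:420]
b=cv2.imread('pics/scene9.png')[95:335,190:330]
c=np.zeros((600,800,3),np.uint8);c[:337,:450]=cv2.resize(a,(450,337),interpolation=cv2.INTER_CUBIC);c[:,450:]=cv2.resize(b,(350,600),interpolation=cv2.INTER_CUBIC);cv2.imwrite('pics/c9.png',c)"
```

```text
20.075 [[ 0.2  0.4  0.2]
 [-0.2  0.9 -0.3]
 [-0.2 -0.1 -0.4]
 [-0.7 -0.6  0.3]] [-0.2  0.1 -0. ] [562.3 -36.6 235.9] [-0. -0.  0.]
```

View pics/c9.png

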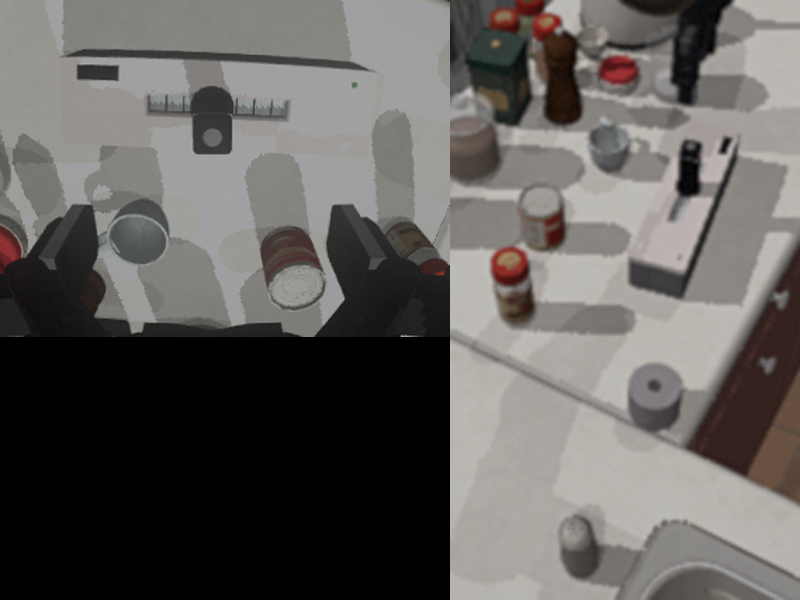

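The pictures show the probe upright in the dock (at about (212,120) in the wrist crop), its collar on the dock's top. The stand is empty, the bystanders have not moved, and the gripper is clear.

```bash
python3 -c "
from bench import job
print(job.job_done())"
```

```text
the job is handed in; nothing more can be done
None
```

The probe is upright in the dock's socket with its collar on the top, released and handed in at about 20 s. The highest wrist-force reading was about 5 N, and nothing else had moved in the last picture.

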